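Take the battery port stack apart onto its marked mats

TASK

The parts of a battery port have been left in a stack on the service bench. Take the stack apart and lay each part flat, upright and lengthwise over the painted outline on its own mat: the blue cap on the blue mat, the orange socket on the orange one, the silver flange plate on the grey one and the black cover plate on the black one. Set the parts down rather than dropping them.

Things in the scene. Friction and masses are not known exactly. Their poses are not given: they have to be found in the camera images.
- cover: Black pressed cover plate, 150 x 62 x 18 mm, flat, symmetric, about 0.3 kg: the lowest part of the stack, lying on the bench. Origin: centre of its underside; x along its length, y across, z up. The stack stands on one of five spots shared with the mats, its length within 0.35 rad of world x.
- flange: Silver aluminium flange plate, 126 x 54 x 18 mm, flat, symmetric, about 0.25 kg, lying lengthwise on the black cover plate (its underside 18 mm above the bench). Origin: centre of its underside; x along its length, y across, z up.
- cap: Blue ribbed block-shaped cap, 52 x 36 mm, 28 mm tall, long sides upright, 50 g. Stands on one end of the silver plate (underside 36 mm above the bench), about 10 mm from the orange socket (62 mm between centres, along the plate); which is at which end changes. Lies along the plate. Origin: centre of underside; x along its 52 mm length, y across, z up.
- socket: Orange connector socket: body 36 x 36 mm, 28 mm tall, dark mouth on top; on both sides along x a low ear 12 mm high, 22 mm wide, 52 mm over the ears; 50 g. Stands on the other end of the silver plate (underside 36 mm above the bench), ears along the plate. Origin: centre of underside; x along the ears, y across (36 mm, flat upright sides), z up.
- mat_black: Fixed cream mat 186 x 84 mm, 3 mm thick, with a black 150 x 62 mm rectangle painted in its middle (outline of the black cover plate) and a black ridge 6 mm wide, 5 mm above the mat, across each short end, 12 mm clear of the outline; long sides open. Origin: centre of its underside; x along its length, within 0.35 rad of world x; z up. On one of five shuffled spots.
- mat_grey: Fixed cream mat 162 x 76 mm, 3 mm thick, with a mid-grey 126 x 54 mm rectangle painted in its middle (outline of the silver flange plate) and a mid-grey ridge 6 mm wide, 5 mm above the mat, across each short end, 12 mm clear of the outline; long sides open. Origin: centre of its underside; x along its length, within 0.35 rad of world x; z up. On one of five shuffled spots.
- mat_blue: Fixed cream mat 88 x 58 mm, 3 mm thick, with a blue 52 x 36 mm rectangle painted in its middle (outline of the blue cap) and a blue ridge 6 mm wide, 5 mm above the mat, across each short end, 12 mm clear of the outline; long sides open. Origin: centre of its underside; x along its length, within 0.35 rad of world x; z up. On one of five shuffled spots.
- mat_orange: Fixed cream mat 88 x 58 mm, 3 mm thick, with an orange 52 x 36 mm rectangle painted in its middle (outline of the orange socket) and an orange ridge 6 mm wide, 5 mm above the mat, across each short end, 12 mm clear of the outline; long sides open. Origin: centre of its underside; x along its length, within 0.35 rad of world x; z up. On one of five shuffled spots.
Things that resemble listed ones, but are neither listed nor needed, are in the scene too. Leave any green or yellow look-alike of the mat_orange alone.

How it is judged:
By the outcome, as a careful person would: the job done as asked, in the order asked, and still so for the second after the job is handed in, with the robot touching nothing.
It also fails if it takes over 99 s, if anything falls off the work surface, if the arm or the gripper's body presses on something with over 40 N, if the wrist force passes 120 N, or if a joint passes its speed limit or range.

ROBOT

A 6-joint arm with a two-finger parallel gripper is mounted at the origin on the work surface. World frame = base frame: x ahead of the robot, y to its left, z up, the work surface at z = 0. Lengths are in m, angles in rad, forces in N, time in s.
With the tool pointing down it reaches from about 0.4 to 0.925 m from the base axis. Payload 3.4 kg.
Tool frame: the origin (TCP) lies at the very end of the fingers, on their centre line; the grasp point (between the pads) lies ctrl.hold_point_z behind it (ctrl.hold_point_z is the distance from the TCP to the grasp point, in m); z points along the fingers, y is the line along which they close (so a half turn about z gives the same grasp; the last joint's range is limited). The gripper opens to 85 mm and grips with 20 to 120 N. Pads are 22 mm wide; open, the fingers measure 114 mm over their backs; the gripper's body (76 mm by 85 mm) begins 54 mm behind the grasp point. The pads swing forward as they close: fully open they stand 13 mm farther back than shut.
Start: joints at [-1.337, 0.307, 1.506, -0, 1.328, -0.073], TCP at [0.174, -0.548, 0.193] pointing down, gripper open.
Joint ranges: [-3.12, 3.12], [-1.05, 2.28], [0.14, 2.33], [-1.42, 4.57], [0.1, 2.73], [-2.68, 2.68]. Speed limits (rad/s): [2.57, 2.57, 3.14, 3.14, 3.14, 3.14].

INTERFACE

Orientations are given as a unit quaternion [w, x, y, z].
In Python, from workcell import ctrl, get_image, job gives the robot as it stands.
- The arm moves only by the tool step_arm, never from a script. Its argument "increments" is a list that holds one entry, the list of rows, each a list of 7 numbers: the opening, from 0 (shut) to 1 (fully open), then the shift along the tool's x, y, z normalised to -1 to 1, where 1 is 0.025 m, then the turn, a rotation vector about the tool's x, y, z normalised to -1 to 1, where 1 is 8 degrees. A call has 1 to 12 rows; each row shifts and turns the commanded pose from where the row before left it, along the tool's axes as they then stand; what a row does not reach is not made up. A row lasts 1/8 s, in which the tool goes at most 62.5 mm and 10.7 degrees, less where a joint would pass 70% of its speed; a pose out of reach is approached as far as the arm can. A call with a number of a shift or a turn outside -1 to 1 is refused whole. A call with a gripper value outside its range is refused whole. The fingers move at their own pace and stop on an object; "squeeze" is the grip in N (left out, the last holds). Time passes only in rows, so rows that do not move let the fingers close. It gives the time, the measured TCP pose, the force, the opening and the grip force at its end, in the units of the state.
- ctrl.state(): the state, without advancing time (a new reading comes with each control period).
- get_image(name): name is "side" or "top"; returns a dict with "frame" (400x640x3 uint8, red, green, blue), "z_map" (400x640 float32, m along the optical axis (not along the pixel's ray), 0 where there is no reading), "fx", "fy", "cx", "cy" (pixels), "R" (3x3) and "t" (3): a world point X has camera coordinates R X + t. Camera axes: x right, y down, z forward; pixel columns grow to the right and rows downward; lengths in m; the calibration is good to about 2 mm. A picture is of the moment at which its call begins.
- job.sign_off(): hands the job in; it is judged then, once.
The state is a dict: "clock": time; "joints": joint angles; "dq": joint speeds; "joint_efforts": joint torques, N m; "position": TCP position; "tool_rot": TCP orientation; "ft_force": force on the tool from outside, world axes, zero at the start; "moment": the same for the moment, N m; "gripper_width": opening from 0.0 (shut) to 1.0 (fully open); "grip_force": force on a finger pad.
Only numpy, scipy, OpenCV 4.12 (cv2) and the standard library are available. Lean on these libraries where they do the work, as an engineer would, in place of code of your own. Each camera call takes 0.05 s, during which the arm holds its last target. There are 200 camera calls.

## Working session

There is one attempt and no reset: what is moved stays moved. The work goes in short steps, Python scripts to look and compute and a tool call to move; the robot and the scene stay as the last step left them, time stands still between calls to the robot, and variables do not carry over. Pictures are saved under pics/ and viewed, at most 14 in all, crops included, and the job is handed in when it is done.

Besides the shell and the picture viewer there is one more tool, called after "Request:" as a command line: name --argument value ..., lists and objects as JSON in quotes. step_arm: Moves the arm, as the interface text tells. Scaled input: -1 to 1 covers 0.025 m each way for a shift and 8 degrees each way for a turn. Its arguments: {"type":"object","properties":{"increments":{"type":"array","items":{"type":"array","items":{"type":"array","items":{"type":"number"}}}},"squeeze":{"type":"number"}},"required":["increments"]}

```bash
mkdir -p pics; ls
python3 - <<'E'
from workcell import ctrl,get_image,job
import cv2,numpy as np
print(ctrl.state(),ctrl.hold_point_z)
for n in("top","side"):
    d=get_image(n); np.savez(f"{n}0.npz",**d); cv2.imwrite(f"pics/{n}0.png",d["frame"][:,:,::-1])
    print(n,d["fx"],d["cx"],d["cy"],d["R"],d["t"], -d["R"].T@d["t"])
E
```

```text
pics
{'clock': 0.0, 'joints': array([-1.33751932e+00,  3.07550727e-01,  1.50769923e+00, -2.87999700e-05,
        1.32840998e+00, -7.35021492e-02]), 'dq': array([ 0.00037128,  0.00023726, -0.00030107, -0.00047292,  0.00116303,
       -0.00056316]), 'joint_efforts': array([-4.19445605e-04, -4.57547951e+01, -2.51914734e+01, -5.61425850e-05,
        1.32640344e-02,  5.30897523e-06]), 'position': array([ 0.17342345, -0.54738602,  0.19158415]), 'tool_rot': array([-1.02922944e-03,  9.88257809e-01,  1.52792130e-01, -9.64180325e-05]), 'ft_force': array([ 0.41140334, -0.36584454, -0.46768864]), 'moment': array([ 0.01738954, -0.01362482,  0.00449036]), 'grip_force': 0.0, 'gripper_width': 1.0032471632864435} 0.0187
top 406.55536277798564 323.3852185512934 196.1424073206883 [[ 2.28352965e-03 -9.99832483e-01 -1.81601808e-02]
 [-9.89737721e-01  3.34969220e-04 -1.42895523e-01]
 [ 1.42877669e-01  1.83001222e-02 -9.89571158e-01]] [0.00295089 0.47307383 0.95404824] [ 0.33190008 -0.01466727  1.01175235]
side 375.2673138974168 320.8317516504495 194.89851427076317 [[-0.91407834 -0.40550868 -0.00484822]
 [-0.21172008  0.48737757 -0.84713501]
 [ 0.34588351 -0.77332129 -0.5313556 ]] [0.43420914 0.14989894 0.8922796 ] [0.12001299 0.79303701 0.60320755]
```

View pics/top0.png

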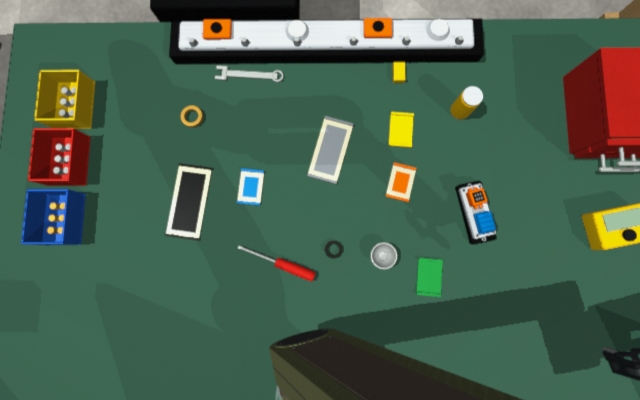

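View pics/side0.png

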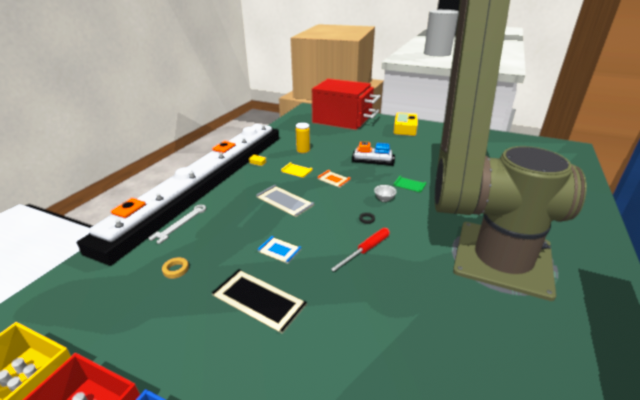

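The top view shows the stack at (477,212), with the orange socket at its far end (478,197) and the blue cap at its near end (485,222). The mats are black (188,202), blue (251,187), grey (330,150) and orange (401,182). Yellow (401,129) and green (430,277) are look-alike mats. The orange-painted cream mat at (401,182) fits mat_orange. I'll measure these now and check crops of that area.

```bash
cat > h.py <<'E'
import numpy as np,cv2
from workcell import ctrl,get_image,job
def cast(d,uv,z):
    uv=np.asarray(uv,float).reshape(-1,2)
    r=np.c_[(uv[:,0]-d["cx"])/d["fx"],(uv[:,1]-d["cy"])/d["fy"],np.ones(len(uv))]@d["R"]
    c=-d["R"].T@d["t"]
    return (c+r*((z-c[2])/r[:,2])[:,None])[:,:2]
def proj(d,X):
    p=d["R"]@np.asarray(X,float)+d["t"]; return d["fx"]*p[0]/p[2]+d["cx"],d["fy"]*p[1]/p[2]+d["cy"]
def masks(d):
    hsv=cv2.cvtColor(d["frame"],cv2.COLOR_RGB2HSV).astype(int); h,s,v=hsv[...,0],hsv[...,1],hsv[...,2]
    return dict(blue=(abs(h-104)<12)&(s>130),orange=(abs(h-10)<8)&(s>140)&(v>90),
      black=(v<45),grey=(s<50)&(v>90)&(v<190),light=(s<70)&(v>150))
def blob(d,m,uv,z,rad=60):
    "component of mask m nearest pixel uv -> centre, long axis angle, rect size at height z"
    n,lab,st,ce=cv2.connectedComponentsWithStats(m.astype(np.uint8),connectivity=4)
    i=min((i for i in range(1,n) if st[i,4]>25),key=lambda i:np.hypot(*(ce[i]-uv)))
    ys,xs=np.nonzero(lab==i); P=cast(d,np.c_[xs,ys],z)
    c,wh,_=cv2.minAreaRect((P*1000).astype(np.float32))
    C=np.cov(P.T); w,V=np.linalg.eigh(C); a=V[:,1]; a=a*np.sign(a[0])
    return P.mean(0).round(4),np.array(c).round(1)/1000,round(float(np.arctan2(a[1],a[0])),3),(np.sqrt(12*w[::-1])*1000).round(1),np.sort(wh)[::-1].round(1),st[i,4]
E
python3 - <<'E'
from h import *
S=ctrl.state()
T=dict(np.load("top0.npz"));D=dict(np.load("side0.npz"))
M=masks(T);N=masks(D)
for k,uv,us in(("black",(188,202),(259,299)),("blue",(251,187),(279,250)),("grey",(330,150),(285,201)),("orange",(401,182),(334,179))):
    print(k,blob(T,M[k],uv,.003)); print("   side",blob(D,N[k],us,.003))
for k,uv,us in(("orange",(478,197),(364,150)),("blue",(485,222),(382,147))):
    print("stk",k,blob(T,M[k],uv,.064),blob(D,N[k],us,.05))
print(blob(T,M["black"],(463,200),.018))
a=cv2.resize(T["frame"][150:260,370:520],None,fx=4,fy=4,interpolation=2)
b=cv2.resize(D["frame"][130:200,310:440],None,fx=4.6,fy=3.0,interpolation=2)[:150*4]
cv2.imwrite("pics/c1.png",a[:,:,::-1])
# rows/depth checks
for uv in((478,197),(485,222),(463,212),(401,182)): print(uv,[round(float(x),3) for x in [T["z_map"][uv[1],uv[0]]]])
E
```

```text
black (array([0.5194, 0.3358]), array([0.5168, 0.3374]), 1.303, array([52. , 32.2]), array([53.2, 36.7]), np.int32(250))
   side (array([0.4628, 0.3446]), array([0.4657, 0.3434]), -0.135, array([141.3,  54.3]), array([141.2,  54.4]), np.int32(1341))
blue (array([0.5022, 0.189 ]), array([0.5024, 0.189 ]), -0.091, array([49.4, 33.6]), array([49.5, 33.7]), np.int32(258))
   side (array([0.5028, 0.1884]), array([0.5027, 0.1882]), -0.116, array([47. , 30.7]), array([45.4, 30.4]), np.int32(157))
grey (array([ 0.5983, -0.0128]), array([ 0.5985, -0.0129]), -0.283, array([123.3,  52.7]), array([123.7,  52.8]), np.int32(976))
   side (array([ 0.6065, -0.0148]), array([ 0.6055, -0.0158]), -0.337, array([100.7,  46.7]), array([105.7,  46.5]), np.int32(290))
orange (array([ 0.5134, -0.1898]), array([ 0.5134, -0.1898]), -0.262, array([50.8, 35.6]), array([50.4, 35.5]), np.int32(283))
   side (array([ 0.5135, -0.1899]), array([ 0.5134, -0.1899]), -0.264, array([47.8, 32. ]), array([47.7, 31.5]), np.int32(72))
stk orange (array([ 0.4658, -0.3541]), array([ 0.4663, -0.3558]), 0.223, array([47.3, 44.9]), array([49.4, 43.3]), np.int32(244)) (array([ 0.4681, -0.3575]), array([ 0.4722, -0.3629]), -1.288, array([72.9, 46.5]), array([74.4, 48.4]), np.int32(112))
stk blue (array([ 0.4083, -0.3711]), array([ 0.4083, -0.3713]), 0.271, array([47.6, 42. ]), array([48.2, 42.9]), np.int32(378)) (array([ 0.4117, -0.381 ]), array([ 0.412 , -0.3817]), -1.325, array([85.5, 49.4]), array([88.3, 48.6]), np.int32(151))
(array([ 0.4215, -0.3438]), array([ 0.4325, -0.3488]), 0.23, array([171.8,  25.4]), array([147.2,  30.4]), np.int32(220))
(478, 197) [0.95]
(485, 222) [0.938]
(463, 212) [0.991]
(401, 182) [1.022]
```

View pics/c1.png

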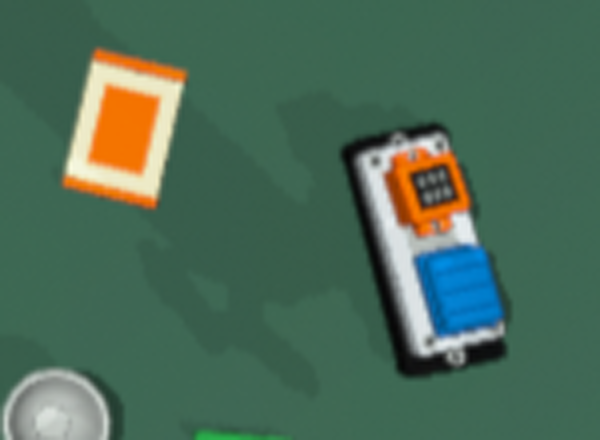

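The crop confirms mat_orange: the cream mat with orange paint and orange ridges, at crop (125,130). The socket (crop 430,190) sits at the far end and the ribbed blue cap (460,290) at the near end. Next I'll refine the heights from the depth map and the black mat's outline.

```bash
cat >> h.py <<'E'
def world(d):
    v,u=np.mgrid[:400,:640]; z=d["z_map"]
    P=np.stack([(u-d["cx"])/d["fx"]*z,(v-d["cy"])/d["fy"]*z,z],-1)
    return (P-d["t"])@d["R"]
def slab(d,box,z0,z1,m=None):
    W=world(d); x0,x1,y0,y1=box
    k=(W[...,2]>z0)&(W[...,2]<z1)&(W[...,0]>x0)&(W[...,0]<x1)&(W[...,1]>y0)&(W[...,1]<y1)&(d["z_map"]>0)
    if m is not None:k&=m
    P=W[k]; c,wh,a=cv2.minAreaRect((P[:,:2]*1000).astype(np.float32))
    if wh[0]<wh[1]: a+=90
    a=(a+90)%180-90
    return len(P),np.round(c,1),np.round(sorted(wh),1),round(np.radians(a),3),P[:,2].mean().round(4),P[:,2].std().round(4),P.mean(0)[:2].round(4)
E
python3 - <<'E'
from h import *
T=dict(np.load("top0.npz"));D=dict(np.load("side0.npz"))
for d in(T,D):
    hsv=cv2.cvtColor(d["frame"],cv2.COLOR_RGB2HSV).astype(int); dark=(hsv[...,2]<75); M=masks(d); box=(.33,.56,-.47,-.26)
    uv=(188,202) if d is T else (259,299)
    for th in(60,90,110): print("mat",blob(d,(hsv[...,2]<th),uv,.003))
    print("cap",slab(d,box,.057,.07,M["blue"]))
    print("sock",slab(d,box,.057,.07,~M["blue"]))
    print("flange",slab(d,box,.031,.041),)
    print("cover",slab(d,box,.012,.024),"all",slab(d,box,.012,.08))
W=world(T)
print("z bench etc",W[250:300,130:200,2].mean(),W[202,188],W[187,251],W[150,330],W[182,401],W[129,401],W[277,430])
print("grey mat ", blob(T,masks(T)["light"]|masks(T)["grey"],(330,150),.003))
E
```

```text
mat (array([0.4655, 0.3441]), array([0.4659, 0.3442]), -0.137, array([141.5,  55.2]), array([141.9,  55.4]), np.int32(1213))
mat (array([0.4647, 0.3442]), array([0.4653, 0.3442]), -0.134, array([145.3,  57.9]), array([145.3,  57.8]), np.int32(1307))
mat (array([0.4646, 0.3443]), array([0.4652, 0.3442]), -0.138, array([146.9,  59. ]), array([146.9,  59. ]), np.int32(1346))
cap (311, array([ 408., -374.]), array([36.7, 45.7]), np.float64(0.243), np.float64(0.0644), np.float64(0.0022), array([ 0.4079, -0.373 ]))
sock (247, array([ 435.4, -366.7]), array([ 36.9, 101.6]), np.float64(0.268), np.float64(0.0649), np.float64(0.0021), array([ 0.4666, -0.3572]))
flange (475, array([ 437.2, -365.5]), array([ 54.8, 125.6]), np.float64(0.249), np.float64(0.0367), np.float64(0.0021), array([ 0.4355, -0.3566]))
cover (373, array([ 436. , -368.6]), array([ 63.7, 149.5]), np.float64(0.21), np.float64(0.0185), np.float64(0.0024), array([ 0.4228, -0.3598])) all (1645, array([ 436. , -368.6]), array([ 63.7, 149.5]), np.float64(0.21), np.float64(0.0431), np.float64(0.018), array([ 0.4321, -0.3602]))
mat (
[... 788 characters left out ...]
-0.3494]))
cover (180, array([ 438.2, -366.2]), array([ 67.2, 149.4]), np.float64(0.2), np.float64(0.018), np.float64(0.0027), array([ 0.4275, -0.3488])) all (689, array([ 438.2, -366.2]), array([ 67.2, 149.4]), np.float64(0.2), np.float64(0.0384), np.float64(0.0167), array([ 0.4336, -0.3514]))
z bench etc 0.004337919109803891 [ 4.63196125e-01  3.46034734e-01 -3.38064091e-04] [0.5006401  0.18642206 0.00468231] [ 0.59572314 -0.01260573  0.00538655] [ 0.51357569 -0.19107407  0.00182131] [ 0.65110888 -0.19429956  0.00299929] [ 0.27928071 -0.25507974  0.00332831]
grey mat  (array([ 0.5976, -0.0127]), array([ 0.5985, -0.013 ]), -0.277, array([164.9,  79.7]), array([165.6,  80.1]), np.int32(1975))
```

```bash
cat >> h.py <<'E'
from scipy.spatial.transform import Rotation as Ro
def plan(x,y,z,yaw):
    s=ctrl.state(); q=s["tool_rot"]; R=Ro.from_quat([q[1],q[2],q[3],q[0]])
    G=Ro.from_matrix(np.array([[np.cos(yaw),np.sin(yaw),0],[np.sin(yaw),-np.cos(yaw),0],[0,0,-1.]]))
    rv=np.degrees((R.inv()*G).as_rotvec())/8
    d=np.array([x,y,z])-s["position"]
    cy=R.as_matrix()[:,0]
    print("t",round(s["clock"],2),"p",s["position"].round(4),"yaw",np.arctan2(cy[1],cy[0]).round(3),"w",round(s["gripper_width"],3),"grip",round(s["grip_force"],1),"F",s["ft_force"].round(1))
    print("turn units",rv.round(2)," shift units now axes",(R.inv().apply(d)/.025).round(2)," after turn",(G.inv().apply(d)/.025).round(2))
E
python3 -c "
from h import *
plan(.408,-.3725,.12,.235)"
```

```text
t 0.1 p [ 0.1734 -0.5475  0.1917] yaw 0.307 w 1.005 grip 0.0 F [ 0.5 -0.4 -0.3]
turn units [-0.01 -0.    0.51]  shift units now axes [11.06 -3.83  2.88]  after turn [10.75 -4.62  2.87]
```

Request:
step_arm --increments '[[[1,0,0,0,0,0,0.51],[1,0.98,-0.42,0,0,0,0],[1,0.98,-0.42,0,0,0,0],[1,0.98,-0.42,0,0,0,0],[1,0.98,-0.42,0,0,0,0],[1,0.98,-0.42,0,0,0,0],[1,0.98,-0.42,0.4,0,0,0],[1,0.98,-0.42,0.5,0,0,0],[1,0.98,-0.42,0.5,0,0,0],[1,0.98,-0.42,0.5,0,0,0],[1,0.98,-0.42,0.5,0,0,0],[1,0.98,-0.42,0.5,0,0,0]]]' --squeeze 30

```text
clock: 1.6
position: [0.4091, -0.3721, 0.1192]
tool_rot: [-0.0, 0.993, 0.118, -0.0]
ft_force: [-0.6, 0.1, 0.5]
gripper_width: 1.003
grip_force: 0.0
```

Request:
step_arm --increments '[[[1,0,0,0,0,0,0],[1,0,0,0,0,0,0],[1,0,0,0,0,0,0]]]'

```text
clock: 1.98
position: [0.4083, -0.3737, 0.1204]
tool_rot: [0.0, 0.993, 0.117, 0.0]
ft_force: [0.2, 1.3, 0.0]
gripper_width: 0.998
grip_force: 0.0
```

Run:
```python
from h import *
plan(.408,-.3725,.04,.235)
d=get_image("top"); cv2.imwrite("pics/c2.png",cv2.resize(d["frame"][130:280,380:580],None,fx=3,fy=3,interpolation=2)[:,:,::-1])
```

```text
t 1.98 p [ 0.4083 -0.3737  0.1204] yaw 0.235 w 0.998 grip 0.0 F [0.2 1.3 0. ]
turn units [ 0.01 -0.   -0.  ]  shift units now axes [ 0.   -0.05  3.22]  after turn [ 0.   -0.05  3.22]
```

View pics/c2.png

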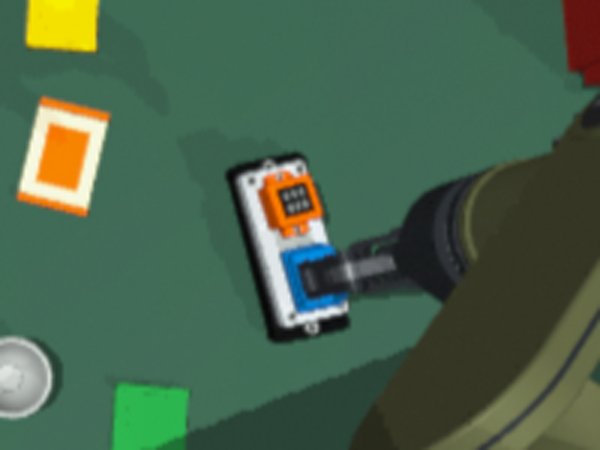

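The open gripper is over the cap (crop 320,275), aligned with the stack. The offset in the picture is parallax from the fingers' height. I'll descend and grip.

Request:
step_arm --increments '[[[1,0,-0.02,0.8,0,0,0],[1,0,0,0.8,0,0,0],[1,0,0,0.8,0,0,0],[1,0,0,0.8,0,0,0],[1,0,0,0,0,0,0],[0,0,0,0,0,0,0],[0,0,0,0,0,0,0],[0,0,0,0,0,0,0],[0,0,0,0,0,0,0],[0,0,0,0,0,0,0],[0,0,0,0,0,0,0],[0,0,0,0,0,0,0]]]' --squeeze 30

```text
clock: 3.52
position: [0.4086, -0.3724, 0.04]
tool_rot: [-0.0, 0.993, 0.118, -0.0]
ft_force: [-0.8, 0.3, 0.6]
gripper_width: -0.002
grip_force: 0.0
```

```bash
python3 -c "
from h import *
plan(.5024,.1888,.11,-.10)"
```

```text
t 3.52 p [ 0.4086 -0.3724  0.04  ] yaw 0.236 w -0.002 grip 0.0 F [-0.8  0.3  0.6]
turn units [-0.   0.   2.4]  shift units now axes [  8.89 -20.95  -2.8 ]  after turn [  1.49 -22.71  -2.8 ]
```

Run:
```python
from h import *
d=get_image("top");e=get_image("side"); np.savez("top1.npz",**d);np.savez("side1.npz",**e)
f=lambda a:cv2.resize(a,(600,300),interpolation=2)
cv2.imwrite("pics/c3.png",np.vstack([f(d["frame"][150:250,400:600]),f(e["frame"][110:180,310:450])])[:,:,::-1])
```

```text
(no output)
```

View pics/c3.png

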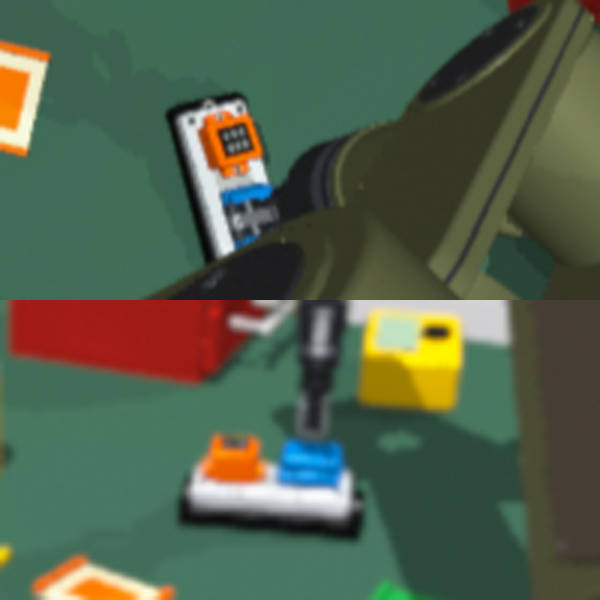

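Run:
```python
from h import *
p=ctrl.state()["position"]
for n in("top1","side1"):
    d=dict(np.load(n+".npz")); W=world(d); print(n,"tcp px",np.round(proj(d,p),1))
    M=masks(d); ys,xs=np.nonzero(M["blue"]&(abs(W[...,0]-.41)<.06)&(abs(W[...,1]+.37)<.06)); print(" blue px",xs.min(),xs.max(),ys.min(),ys.max(),"z max",np.percentile(W[ys,xs,2],[5,50,95]).round(3), W[ys,xs,:2].mean(0).round(3))
d=dict(np.load("side1.npz"));W=world(d)
for v in range(122,152,2): print(v,d["frame"][v,383],W[v,383].round(3))
d=dict(np.load("top1.npz"));W=world(d)
for u in range(470,504,3): print(u,d["frame"][221,u],W[221,u].round(3))
```

```text
top1 tcp px [481.4 222.6]
 blue px 474 491 211 232 z max [0.047 0.064 0.17 ] [ 0.419 -0.362]
side1 tcp px [381.9 151. ]
 blue px 375 389 142 153 z max [0.043 0.06  0.066] [ 0.408 -0.364]
122 [128 131 137] [ 0.399 -0.313  0.168]
124 [51 53 57] [ 0.399 -0.315  0.161]
126 [35 37 40] [ 0.401 -0.325  0.15 ]
128 [32 33 37] [ 0.405 -0.343  0.136]
130 [34 35 39] [ 0.403 -0.341  0.13 ]
132 [32 33 36] [ 0.408 -0.363  0.114]
134 [37 39 41] [ 0.407 -0.361  0.108]
136 [33 36 39] [ 0.407 -0.362  0.1  ]
138 [36 39 42] [ 0.407 -0.367  0.091]
140 [66 70 72] [ 0.406 -0.366  0.084]
142 [64 87 97] [ 0.446 -0.529  0.003]
144 [  2  92 153] [ 0.408 -0.377  0.065]
146 [  0 148 230] [ 0.404 -0.363  0.064]
148 [  4 143 224] [ 0.403 -0.361  0.058]
150 [ 28 153 229] [ 0.402 -0.361  0.05 ]
470 [202 209 212] [ 0.413 -0.347  0.037]
473 [219 226 228] [ 0.413 -0.353  0.038]
476 [63 67 70] [ 0.401 -0.313  0.171]
479 [120 125 128] [ 0.401 -0.318  0.175]
482 [108 114 117] [ 0.401 -0.322  0.18 ]
485 [106 111 114] [ 0.401 -0.327  0.182]
488 [107 113 116] [ 0.401 -0.333  0.183]
491 [74 77 80] [ 0.4   -0.337  0.188]
494 [25 28 29] [ 0.399 -0.336  0.206]
497 [25 28 28] [ 0.398 -0.337  0.218]
500 [34 37 33] [ 0.397 -0.338  0.23 ]
503 [45 48 34] [ 0.352 -0.115  0.774]
```

The fingers shut empty. In both views their tips are at z≈0.079 while the reported TCP z is 0.040, so the real tip is about 39 mm above the reported point. The stack is undisturbed. I'll open, go 30 mm lower, and check again by picture.

Request:
step_arm --increments '[[[1,0,0,0,0,0,0],[1,0,0,0,0,0,0],[1,0,0,0,0,0,0],[1,0,0,0,0,0,0],[1,0,0,0,0,0,0],[1,0,0,0,0,0,0],[1,0,0,0.4,0,0,0],[1,0,0,0.4,0,0,0],[1,0,0,0.4,0,0,0],[1,0,0,0,0,0,0]]]'

```text
clock: 4.88
position: [0.4078, -0.3716, 0.0086]
tool_rot: [-0.001, 0.993, 0.118, -0.001]
ft_force: [0.1, 0.3, 0.4]
gripper_width: 0.997
grip_force: 0.0
```

Run:
```python
from h import *
plan(.408,-.3725,.001,.235)
e=get_image("side"); np.savez("side2.npz",**e)
W=world(e)
cv2.imwrite("pics/c4.png",cv2.resize(e["frame"][100:180,310:450],None,fx=5,fy=5,interpolation=2)[:,:,::-1])
k=(abs(W[...,0]-.41)<.025)&(W[...,1]>-.46)&(W[...,1]<-.29)&(e["frame"].max(2)<130)&(W[...,2]>.02)
for y0 in np.arange(-.46,-.29,.01):
    m=k&(W[...,1]>=y0)&(W[...,1]<y0+.01)
    if m.sum(): print(round(y0,2),m.sum(),W[m][:,2].min().round(3),W[m][:,0].mean().round(3))
```

```text
t 4.88 p [ 0.4078 -0.3716  0.0086] yaw 0.236 w 0.997 grip 0.0 F [0.1 0.3 0.4]
turn units [-0.02  0.01  0.  ]  shift units now axes [-0.    0.04  0.31]  after turn [-0.    0.04  0.31]
-0.42 11 0.073 0.421
-0.4 2 0.062 0.4
-0.39 8 0.15 0.398
-0.38 5 0.15 0.427
-0.37 21 0.039 0.395
-0.36 52 0.039 0.399
-0.35 551 0.022 0.405
-0.34 718 0.117 0.408
-0.33 70 0.062 0.403
-0.32 95 0.069 0.417
-0.31 204 0.108 0.413
-0.3 136 0.109 0.412
```

View pics/c4.png

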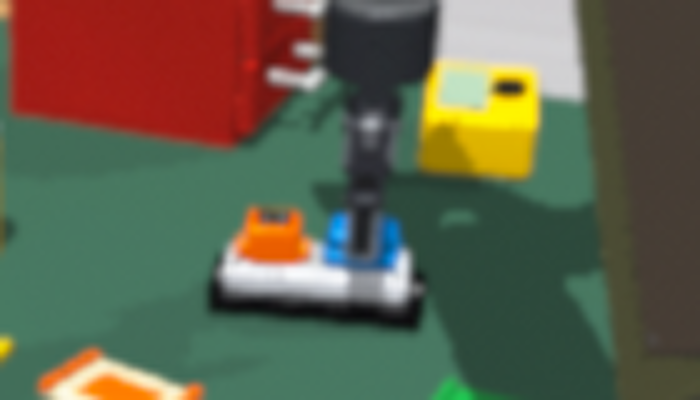

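The near finger (crop 365,250) now sits over the cap's side. Its open tip is at z≈0.062, which again gives about 39–40 mm of offset (plus the 13 mm swing). I'll descend 8 mm and grip.

Request:
step_arm --increments '[[[1,0,0.04,0.32,0,0,0],[1,0,0,0,0,0,0],[0,0,0,0,0,0,0],[0,0,0,0,0,0,0],[0,0,0,0,0,0,0],[0,0,0,0,0,0,0],[0,0,0,0,0,0,0],[0,0,0,0,0,0,0]]]' --squeeze 30

```text
clock: 5.92
position: [0.4091, -0.3737, 0.0024]
tool_rot: [0.0, 0.993, 0.118, 0.0]
ft_force: [-0.1, 0.5, 3.8]
gripper_width: 0.417
grip_force: 31.3
```

Request:
step_arm --increments '[[[0,0,0,-0.5,0,0,0],[0,0,0,-1,0,0,0],[0,0,0,-1,0,0,0],[0,0,0,-1,0,0,0],[0,0,0,0,0,0,0]]]'

```text
clock: 6.55
position: [0.41, -0.3747, 0.0918]
tool_rot: [0.002, 0.993, 0.118, 0.001]
ft_force: [0.3, 0.2, -0.9]
gripper_width: 0.415
grip_force: 30.8
```

```bash
python3 -c "
from h import *
plan(.5024,.1888,.06,-.10)"
```

```text
t 6.55 p [ 0.41   -0.3747  0.0918] yaw 0.236 w 0.415 grip 30.8 F [ 0.3  0.2 -0.9]
turn units [ 0.03 -0.02  2.4 ]  shift units now axes [  8.85 -21.06   1.2 ]  after turn [  1.43 -22.8    1.27]
```

Request:
step_arm --increments '[[[0,0,0,0,0,0,0.8],[0,0,0,0,0,0,0.8],[0,0,0,0,0,0,0.8],[0,0.06,-0.95,0,0,0,0],[0,0.06,-0.95,0,0,0,0],[0,0.06,-0.95,0,0,0,0],[0,0.06,-0.95,0,0,0,0],[0,0.06,-0.95,0,0,0,0],[0,0.06,-0.95,0,0,0,0],[0,0.06,-0.95,0,0,0,0],[0,0.06,-0.95,0,0,0,0],[0,0.06,-0.95,0,0,0,0]]]'

```text
clock: 8.05
position: [0.4427, -0.1594, 0.0893]
tool_rot: [-0.0, 0.999, -0.049, -0.0]
ft_force: [0.0, -0.3, -0.1]
gripper_width: 0.414
grip_force: 30.8
```

Request:
step_arm --increments '[[[0,0.06,-0.95,0,0,0,0],[0,0.06,-0.95,0,0,0,0],[0,0.06,-0.95,0,0,0,0],[0,0.06,-0.95,0,0,0,0],[0,0.06,-0.95,0,0,0,0],[0,0.06,-0.95,0,0,0,0],[0,0.06,-0.95,0,0,0,0],[0,0.06,-0.95,0,0,0,0],[0,0.06,-0.95,0,0,0,0],[0,0.06,-0.95,0,0,0,0],[0,0.06,-0.95,0,0,0,0],[0,0.06,-0.95,0,0,0,0]]]'

```text
clock: 9.55
position: [0.4879, 0.1217, 0.0893]
tool_rot: [-0.0, 0.999, -0.049, -0.001]
ft_force: [-0.2, 0.6, -0.6]
gripper_width: 0.413
grip_force: 30.8
```

Request:
step_arm --increments '[[[0,0.06,-0.95,0,0,0,0],[0,0.06,-0.95,0,0,0,0],[0,0.06,-0.95,0,0,0,0],[0,0,0,0,0,0,0],[0,0,0,0,0,0,0]]]'

```text
clock: 10.18
position: [0.4997, 0.1902, 0.0892]
tool_rot: [0.0, 0.999, -0.049, -0.001]
ft_force: [-0.4, -0.6, -0.8]
gripper_width: 0.415
grip_force: 30.7
```

```bash
cat >> h.py <<'E'
def held(d,box,key):
    "mean of held-part top points by depth and colour"
    return slab(d,box,.03,.2,masks(d)[key])
E
python3 - <<'E'
from h import *
plan(.5024,.1888,-.028,-.10)
d=get_image("top");e=get_image("side")
b=(.42,.58,.11,.27)
for q in(d,e):
    W=world(q);m=masks(q)["blue"]&(W[...,2]>.04)&(W[...,2]<.2)&(abs(W[...,0]-.5)<.07)&(abs(W[...,1]-.19)<.07)
    P=W[m]; print(len(P),P.mean(0).round(4),np.percentile(P,[2,98],axis=0).round(3).tolist())
f=lambda a:cv2.resize(a,(600,300),interpolation=2)
cv2.imwrite("pics/c5.png",np.vstack([f(d["frame"][140:240,180:380]),f(e["frame"][190:290,200:400])])[:,:,::-1])
E
```

```text
t 10.18 p [0.4997 0.1902 0.0892] yaw -0.098 w 0.415 grip 30.7 F [-0.4 -0.6 -0.8]
turn units [0.01 0.01 0.02]  shift units now axes [0.12 0.04 4.69]  after turn [0.11 0.05 4.69]
126 [0.4816 0.1778 0.1514] [[0.473, 0.141, 0.132], [0.49, 0.194, 0.195]]
247 [0.4874 0.1958 0.1434] [[0.475, 0.174, 0.127], [0.523, 0.219, 0.153]]
```

View pics/c5.png

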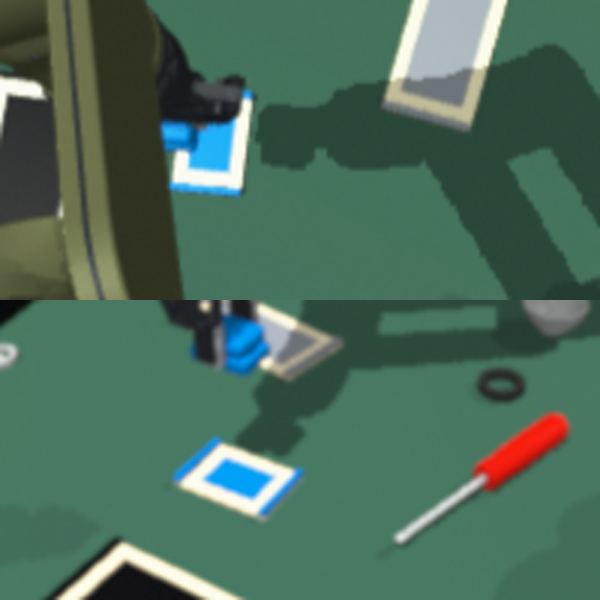

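The cap hangs level in the gripper (side crop 235,345) with its underside 35.5 mm above the reported TCP, and the blue mat is below it (240,480). I'll lower it.

Request:
step_arm --increments '[[[0,0.11,0.05,0.9,0,0,0],[0,0,0,0.9,0,0,0],[0,0,0,0.9,0,0,0],[0,0,0,0.9,0,0,0],[0,0,0,0.7,0,0,0],[0,0,0,0.3,0,0,0],[0,0,0,0,0,0,0],[0,0,0,0,0,0,0]]]'

```text
clock: 11.28
position: [0.5046, 0.1886, -0.0248]
tool_rot: [-0.0, 0.999, -0.05, 0.001]
ft_force: [0.4, -0.2, -1.0]
gripper_width: 0.413
grip_force: 30.7
```

Run:
```python
from h import *
plan(.5024,.1888,-.0325,-.10)
e=get_image("side")
W=world(e);m=masks(e)["blue"]&(W[...,2]>.012)&(abs(W[...,0]-.5)<.06)&(abs(W[...,1]-.19)<.06)
P=W[m]; print(len(P),np.percentile(P,[2,50,98],axis=0).round(4).tolist())
```

```text
t 11.28 p [ 0.5046  0.1886 -0.0248] yaw -0.1 w 0.413 grip 30.7 F [ 0.4 -0.2 -1. ]
turn units [-0.   -0.01  0.  ]  shift units now axes [-0.09  0.    0.31]  after turn [-0.09  0.    0.31]
230 [[0.4795, 0.1713, 0.0151], [0.4899, 0.1942, 0.035], [0.5163, 0.2193, 0.0597]]
```

Request:
step_arm --increments '[[[0,-0.05,0,0.15,0,0,0],[0,0,0,0.1,0,0,0],[0,0,0,0,0,0,0],[0,0,0,0,0,0,0]]]'

```text
clock: 11.82
position: [0.5027, 0.1889, -0.0306]
tool_rot: [-0.0, 0.999, -0.05, 0.0]
ft_force: [-2.0, -0.5, 9.0]
gripper_width: 0.415
grip_force: 31.9
```

```bash
cat >> h.py <<'E'
def avg(n=4):
    r=[]
    for _ in range(n):
        s=ctrl.state(); r.append(np.r_[s["position"],s["ft_force"]]); get_image("side")
    r=np.array(r); print("avg p",r[:,:3].mean(0).round(4),"F",r[:,3:].mean(0).round(1),"sd",r[:,:3].std(0).round(4))
E
python3 -c "
from h import *
avg()"
```

```text
avg p [ 0.5027  0.1889 -0.0306] F [-1.9 -0.4  9.2] sd [0. 0. 0.]
```

Request:
step_arm --increments '[[[0,0,0,-0.04,0,0,0],[1,0,0,0,0,0,0],[1,0,0,0,0,0,0],[1,0,0,0,0,0,0],[1,0,0,0,0,0,0],[1,0,0,0,0,0,0],[1,0,0,-0.6,0,0,0],[1,0,0,-1,0,0,0],[1,0,0,-1,0,0,0],[1,0,0,-1,0,0,0],[1,0,0,0,0,0,0]]]'

```text
clock: 13.4
position: [0.5048, 0.1895, 0.0622]
tool_rot: [-0.001, 0.999, -0.05, 0.003]
ft_force: [0.1, -0.5, 0.2]
gripper_width: 0.999
grip_force: 0.0
```

Run:
```python
from h import *
plan(.468,-.3581,.06,.235)
e=get_image("side")
b=(.44,.57,.13,.25)
print(slab(e,b,.024,.038,masks(e)["blue"]),slab(e,b,.0,.038,masks(e)["blue"]))
d=e
b2=(.33,.56,-.47,-.26)
print("sock",slab(d,b2,.057,.07),"flange",slab(d,b2,.031,.041),"cover",slab(d,b2,.012,.024))
```

```text
t 13.4 p [0.5048 0.1895 0.0622] yaw -0.1 w 0.999 grip 0.0 F [ 0.1 -0.5  0.2]
turn units [-0.01 -0.04 -2.4 ]  shift units now axes [ 0.71 21.94  0.04]  after turn [-6.53 20.96  0.09]
(216, array([503.3, 190.3]), array([35.9, 46.2]), np.float64(-0.074), np.float64(0.0307), np.float64(0.0025), array([0.5011, 0.1934])) (466, array([506. , 177.8]), array([78.8, 96.6]), np.float64(-0.086), np.float64(0.0201), np.float64(0.0108), array([0.5004, 0.1932]))
sock (67, array([ 469.1, -355. ]), array([34.5, 36.9]), np.float64(-1.248), np.float64(0.0634), np.float64(0.0028), array([ 0.4678, -0.3507])) flange (224, array([ 440.9, -363.9]), array([ 58.3, 123.2]), np.float64(0.266), np.float64(0.0362), np.float64(0.0019), array([ 0.4297, -0.3586])) cover (184, array([ 438. , -364.9]), array([ 65. , 148.9]), np.float64(0.227), np.float64(0.0178), np.float64(0.0029), array([ 0.4275, -0.3491]))
```

Request:
step_arm --increments '[[[1,0,0,0,0,0,-0.8],[1,0,0,0,0,0,-0.8],[1,0,0,0,0,0,-0.8],[1,-0.3,0.95,0,0,0,0],[1,-0.3,0.95,0,0,0,0],[1,-0.3,0.95,0,0,0,0],[1,-0.3,0.95,0,0,0,0],[1,-0.3,0.95,0,0,0,0],[1,-0.3,0.95,0,0,0,0],[1,-0.3,0.95,0,0,0,0],[1,-0.3,0.95,0,0,0,0],[1,-0.3,0.95,0,0,0,0]]]'

```text
clock: 14.95
position: [0.4858, -0.0355, 0.0583]
tool_rot: [-0.0, 0.993, 0.118, -0.001]
ft_force: [-0.1, -0.6, 0.2]
gripper_width: 1.006
grip_force: 0.0
```

Request:
step_arm --increments '[[[1,-0.3,0.95,0,0,0,0],[1,-0.3,0.95,0,0,0,0],[1,-0.3,0.95,0,0,0,0],[1,-0.3,0.95,0,0,0,0],[1,-0.3,0.95,0,0,0,0],[1,-0.3,0.95,0,0,0,0],[1,-0.3,0.95,0,0,0,0],[1,-0.3,0.95,0,0,0,0],[1,-0.3,0.95,0,0,0,0],[1,-0.3,0.95,0,0,0,0],[1,-0.3,0.95,0,0,0,0],[1,-0.3,0.95,0,0,0,0]]]'

```text
clock: 16.45
position: [0.4651, -0.3333, 0.0583]
tool_rot: [-0.001, 0.993, 0.118, -0.001]
ft_force: [0.1, 0.3, -0.5]
gripper_width: 0.999
grip_force: 0.0
```

Request:
step_arm --increments '[[[1,-0.2,0.95,0,0,0,0],[1,0,0,0,0,0,0],[1,0,0,0,0,0,0]]]'

```text
clock: 16.82
position: [0.4662, -0.3566, 0.0589]
tool_rot: [-0.001, 0.993, 0.117, -0.0]
ft_force: [0.4, 0.7, -0.2]
gripper_width: 1.0
grip_force: 0.0
```

```bash
python3 -c "
from h import *
avg(3);plan(.4685,-.358,.0025,.235)"
```

```text
avg p [ 0.4663 -0.3563  0.059 ] F [-0.1  0.3  0.1] sd [0.     0.0002 0.0001]
t 16.98 p [ 0.4664 -0.3562  0.0592] yaw 0.236 w 1.002 grip 0.0 F [-0.6 -0.2 -0.2]
turn units [-0.01  0.    0.01]  shift units now axes [0.06 0.09 2.27]  after turn [0.06 0.09 2.27]
```

Request:
step_arm --increments '[[[1,0.06,0.09,0.7,0,0,0],[1,0,0,0.7,0,0,0],[1,0,0,0.5,0,0,0],[1,0,0,0.3,0,0,0],[1,0,0,0,0,0,0],[0,0,0,0,0,0,0],[0,0,0,0,0,0,0],[0,0,0,0,0,0,0],[0,0,0,0,0,0,0],[0,0,0,0,0,0,0]]]'

```text
clock: 18.23
position: [0.4691, -0.3595, 0.005]
tool_rot: [0.001, 0.993, 0.117, 0.0]
ft_force: [-0.6, -0.0, 5.1]
gripper_width: 0.413
grip_force: 31.5
```

```bash
python3 -c "
from h import *
avg(2);plan(.5134,-.1898,.09,-.262)"
```

```text
avg p [ 0.4691 -0.3595  0.005 ] F [ 0.1 -0.1  5. ] sd [0. 0. 0.]
t 18.32 p [ 0.4691 -0.3595  0.005 ] yaw 0.236 w 0.411 grip 31.5 F [-0.7 -0.3  6. ]
turn units [ 0.01 -0.01  3.56]  shift units now axes [ 3.31 -6.18 -3.41]  after turn [-0.05 -7.02 -3.4 ]
```

Request:
step_arm --increments '[[[0,0,0,-0.4,0,0,0],[0,0,0,-1,0,0,0],[0,0,0,-1,0,0,0],[0,0,0,-1,0,0,0.9],[0,0,0,0,0,0,0.9],[0,0,0,0,0,0,0.9],[0,0,0,0,0,0,0.86],[0,0,-0.7,0,0,0,0],[0,0,-0.9,0,0,0,0],[0,0,-0.9,0,0,0,0],[0,0,-0.9,0,0,0,0],[0,0,-0.9,0,0,0,0]]]'

```text
clock: 19.82
position: [0.4968, -0.2531, 0.0893]
tool_rot: [-0.0, 0.992, -0.13, 0.0]
ft_force: [-0.6, 0.5, -0.5]
gripper_width: 0.409
grip_force: 30.9
```

Request:
step_arm --increments '[[[0,0,-0.9,0,0,0,0],[0,0,-0.9,0,0,0,0],[0,0,-0.9,0,0,0,0],[0,0,0,0,0,0,0],[0,0,0,0,0,0,0]]]'

```text
clock: 20.45
position: [0.514, -0.1897, 0.0894]
tool_rot: [0.0, 0.992, -0.13, 0.0]
ft_force: [0.1, -0.3, -0.5]
gripper_width: 0.415
grip_force: 30.9
```

Run:
```python
from h import *
avg(2);plan(.5134,-.1898,-.024,-.262)
e=get_image("side");p=ctrl.state()["position"]
W=world(e);m=masks(e)["orange"]&(W[...,2]>.09)&(W[...,2]<.17)&(abs(W[...,0]-.51)<.06)&(abs(W[...,1]+.19)<.06)
P=W[m]-p; P[:,:2]=P[:,:2]@np.array([[np.cos(-.262),np.sin(-.262)],[np.sin(-.262),-np.cos(-.262)]])
print(len(P),np.percentile(P,[1,50,99],axis=0).round(4).tolist())
```

```text
avg p [ 0.5139 -0.1899  0.0893] F [ 0.1 -0.1 -0.9] sd [0.     0.0002 0.    ]
t 20.55 p [ 0.5138 -0.1904  0.0893] yaw -0.262 w 0.414 grip 30.9 F [-0.6  0.  -0.3]
turn units [ 0. -0.  0.]  shift units now axes [-0.02 -0.02  4.53]  after turn [-0.02 -0.02  4.53]
93 [[-0.0259, -0.019, 0.0342], [-0.016, -0.0077, 0.0458], [-0.0052, 0.0166, 0.0607]]
```

Request:
step_arm --increments '[[[0,0,0,0.9,0,0,0],[0,0,0,0.9,0,0,0],[0,0,0,0.9,0,0,0],[0,0,0,0.9,0,0,0],[0,0,0,0.6,0,0,0],[0,0,0,0.3,0,0,0],[0,0,0,0.1,0,0,0],[0,0,0,0,0,0,0],[0,0,0,0,0,0,0]]]'

```text
clock: 21.72
position: [0.5144, -0.1902, -0.0251]
tool_rot: [0.0, 0.991, -0.13, 0.001]
ft_force: [-0.4, 0.2, -1.2]
gripper_width: 0.411
grip_force: 30.9
```

Request:
step_arm --increments '[[[0,-0.02,0,0.1,0,0,0],[0,0,0,0.06,0,0,0],[0,0,0,0,0,0,0]]]'

```text
clock: 22.1
position: [0.5139, -0.19, -0.0281]
tool_rot: [0.0, 0.991, -0.13, 0.001]
ft_force: [-3.0, 1.3, 12.3]
gripper_width: 0.415
grip_force: 32.3
```

Request:
step_arm --increments '[[[0,0,0,-0.04,0,0,0],[1,0,0,0,0,0,0],[1,0,0,0,0,0,0],[1,0,0,0,0,0,0],[1,0,0,0,0,0,0],[1,0,0,0,0,0,0],[1,0,0,-0.6,0,0,0],[1,0,0,-1,0,0,0],[1,0,0,-1,0,0,0],[1,0,0,-1,0,0,-0.9],[1,0,0,0,0,0,-0.9],[1,0,0,0,0,0,-0.9]]]' --squeeze 50

```text
clock: 23.6
position: [0.5139, -0.1901, 0.0631]
tool_rot: [0.001, 0.998, 0.06, 0.001]
ft_force: [0.6, -0.5, -0.7]
gripper_width: 1.0
grip_force: 0.0
```

Run:
```python
from h import *
e=get_image("side");d=get_image("top")
b=(.44,.59,-.26,-.12); b2=(.33,.56,-.47,-.26)
for q in(d,e):
    print("sock",slab(q,b,.024,.038),slab(q,b,.01,.038,masks(q)["orange"]))
    print("flange",slab(q,b2,.031,.043),"cover",slab(q,b2,.012,.024))
plan(.438,-.3652,.05,.235)
```

```text
sock (0, array([0., 0.]), array([0., 0.]), np.float64(0.0), np.float64(nan), np.float64(nan), array([nan, nan])) (0, array([0., 0.]), array([0., 0.]), np.float64(0.0), np.float64(nan), np.float64(nan), array([nan, nan]))
flange (40, array([ 480.8, -330.6]), array([11.2, 33.5]), np.float64(-0.255), np.float64(0.0357), np.float64(0.0022), array([ 0.4825, -0.3319])) cover (64, array([ 485.6, -330.6]), array([20.1, 46.3]), np.float64(-0.289), np.float64(0.0182), np.float64(0.0025), array([ 0.4897, -0.3323]))
sock (86, array([ 514.2, -187.9]), array([36. , 36.6]), np.float64(1.276), np.float64(0.0306), np.float64(0.0027), array([ 0.5129, -0.184 ])) (139, array([ 516. , -188.8]), array([39.2, 84.2]), np.float64(-0.295), np.float64(0.023), np.float64(0.0078), array([ 0.5118, -0.1809]))
flange (280, array([ 440.6, -364. ]), array([ 58.2, 123.5]), np.float64(0.25), np.float64(0.0364), np.float64(0.0019), array([ 0.4387, -0.3602])) cover (180, array([ 437.6, -364.4]), array([ 62.4, 149.4]), np.float64(0.191), np.float64(0.0179), np.float64(0.0028), array([ 0.4286, -0.3486]))
t 23.7 p [ 0.5136 -0.19    0.0625] yaw 0.116 w 0.998 grip 0.0 F [-0.   0.3 -0.2]
turn units [ 0.01 -0.01 -0.85]  shift units now axes [-3.82  6.61  0.5 ]  after turn [-4.57  6.11  0.5 ]h.py:33: RuntimeWarning: Mean of empty slice.
  return len(P),np.round(c,1),np.round(sorted(wh),1),round(np.radians(a),3),P[:,2].mean().round(4),P[:,2].std().round(4),P.mean(0)[:2].round(4)
  ret = ret.dtype.type(ret / rcount)
  ret = _var(a, axis=axis, dtype=dtype, out=out, ddof=ddof,
  arrmean = um.true_divide(arrmean, div, out=arrmean,
  ret = ret.dtype.type(ret / rcount)
  ret = um.true_divide(
```

Request:
step_arm --increments '[[[1,0,0,0,0,0,-0.85],[1,-0.65,0.87,0,0,0,0],[1,-0.65,0.87,0,0,0,0],[1,-0.65,0.87,0,0,0,0],[1,-0.65,0.87,0,0,0,0],[1,-0.65,0.87,0,0,0,0],[1,-0.65,0.87,0,0,0,0],[1,-0.65,0.87,0,0,0,0],[1,0,0,0,0,0,0],[1,0,0,0,0,0,0]]]'

```text
clock: 24.95
position: [0.438, -0.3638, 0.0614]
tool_rot: [-0.0, 0.993, 0.116, 0.0]
ft_force: [-0.4, 0.7, -0.1]
gripper_width: 1.002
grip_force: 0.0
```

```bash
python3 -c "
from h import *
avg(3);plan(.439,-.365,-.019,.235)"
```

```text
avg p [ 0.4381 -0.3636  0.0614] F [0.4 0.5 0.1] sd [0.0001 0.0002 0.    ]
t 25.1 p [ 0.4383 -0.3634  0.0613] yaw 0.235 w 1.0 grip 0.0 F [ 0.1 -0.2 -0.3]
turn units [-0. -0. -0.]  shift units now axes [0.01 0.07 3.21]  after turn [0.01 0.07 3.21]
```

Request:
step_arm --increments '[[[1,0,0.07,0.8,0,0,0],[1,0,0,0.8,0,0,0],[1,0,0,0.8,0,0,0],[1,0,0,0.5,0,0,0],[1,0,0,0.3,0,0,0],[1,0,0,0,0,0,0],[0,0,0,0,0,0,0],[0,0,0,0,0,0,0],[0,0,0,0,0,0,0],[0,0,0,0,0,0,0],[0,0,0,0,0,0,0]]]' --squeeze 50

```text
clock: 26.48
position: [0.4389, -0.3666, -0.0178]
tool_rot: [0.001, 0.993, 0.117, 0.001]
ft_force: [-0.8, 0.6, 5.7]
gripper_width: 0.62
grip_force: 54.0
```

Request:
step_arm --increments '[[[0,0,0,-0.4,0,0,0],[0,0,0,-0.4,0,0,0],[0,0,0,0,0,0,0]]]'

```text
clock: 26.85
position: [0.439, -0.3667, 0.0022]
tool_rot: [0.001, 0.993, 0.117, 0.001]
ft_force: [-0.0, 0.5, -3.0]
gripper_width: 0.615
grip_force: 53.3
```

Run:
```python
from h import *
plan(.5985,-.013,.09,-.28)
e=get_image("side");p=ctrl.state()["position"]
b2=(.33,.56,-.47,-.26)
print("flange",slab(e,b2,.046,.062),"cover",slab(e,b2,.012,.024))
cv2.imwrite("pics/c6.png",cv2.resize(e["frame"][100:180,310:450],None,fx=5,fy=5,interpolation=2)[:,:,::-1])
```

```text
t 26.85 p [ 0.439  -0.3667  0.0022] yaw 0.234 w 0.615 grip 53.3 F [-0.   0.5 -3. ]
turn units [ 0.01 -0.01  3.68]  shift units now axes [  9.49 -12.27  -3.52]  after turn [  2.22 -15.36  -3.51]
flange (289, array([ 437.9, -359. ]), array([ 67.9, 124.6]), np.float64(0.248), np.float64(0.055), np.float64(0.0034), array([ 0.4354, -0.3565])) cover (342, array([ 437.9, -363.4]), array([ 63.2, 149. ]), np.float64(0.258), np.float64(0.0182), np.float64(0.0021), array([ 0.4343, -0.358 ]))
```

View pics/c6.png

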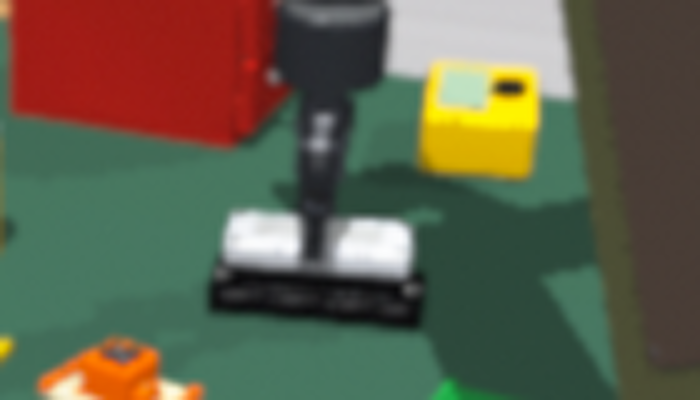

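The flange is held level (crop 320,240) and the cover (315,295) stayed in place. I'll carry the flange to the grey mat.

Request:
step_arm --increments '[[[0,0,0,-0.8,0,0,0],[0,0,0,-0.9,0,0,0],[0,0,0,-0.9,0,0,0],[0,0,0,-0.9,0,0,0],[0,0,0,0,0,0,0.92],[0,0,0,0,0,0,0.92],[0,0,0,0,0,0,0.92],[0,0,0,0,0,0,0.92],[0,0.13,-0.9,0,0,0,0],[0,0.13,-0.9,0,0,0,0],[0,0.13,-0.9,0,0,0,0],[0,0.13,-0.9,0,0,0,0]]]'

```text
clock: 28.4
position: [0.4755, -0.2822, 0.0882]
tool_rot: [-0.0, 0.99, -0.139, -0.001]
ft_force: [-0.5, -0.2, -3.5]
gripper_width: 0.617
grip_force: 53.7
```

Request:
step_arm --increments '[[[0,0.13,-0.9,0,0,0,0],[0,0.13,-0.9,0,0,0,0],[0,0.13,-0.9,0,0,0,0],[0,0.13,-0.9,0,0,0,0],[0,0.13,-0.9,0,0,0,0],[0,0.13,-0.9,0,0,0,0],[0,0.13,-0.9,0,0,0,0],[0,0.13,-0.9,0,0,0,0],[0,0.13,-0.9,0,0,0,0],[0,0.13,-0.9,0,0,0,0],[0,0.13,-0.9,0,0,0,0],[0,0.13,-0.9,0,0,0,0]]]'

```text
clock: 29.9
position: [0.5874, -0.0336, 0.0881]
tool_rot: [0.0, 0.99, -0.139, -0.001]
ft_force: [-0.1, -0.3, -3.4]
gripper_width: 0.616
grip_force: 53.8
```

Request:
step_arm --increments '[[[0,0.13,-0.9,0,0,0,0],[0,0,0,0,0,0,0],[0,0,0,0,0,0,0]]]'

```text
clock: 30.28
position: [0.5967, -0.0138, 0.0884]
tool_rot: [0.0, 0.99, -0.139, -0.0]
ft_force: [-0.5, 0.3, -3.9]
gripper_width: 0.617
grip_force: 53.8
```

Run:
```python
from h import *
avg(3);plan(.5985,-.013,-.028,-.28)
d=get_image("top");e=get_image("side");p=ctrl.state()["position"]
A=np.array([[np.cos(-.28),np.sin(-.28)],[np.sin(-.28),-np.cos(-.28)]])
for q in(d,e):
    W=world(q);f=q["frame"];m=(W[...,2]>p[2]+.03)&(W[...,2]<p[2]+.065)&(f.min(2)>150)&(np.hypot(W[...,0]-p[0],W[...,1]-p[1])<.1)
    P=W[m]-p; P[:,:2]=P[:,:2]@A.T; print(len(P),np.percentile(P,[1,50,99],axis=0).round(4).tolist())
```

```text
avg p [ 0.5966 -0.0141  0.0885] F [-0.   0.5 -3.7] sd [0.     0.0002 0.0001]
t 30.43 p [ 0.5967 -0.0143  0.0887] yaw -0.28 w 0.613 grip 53.8 F [-0.1 -0.1 -3. ]
turn units [ 0.  0. -0.]  shift units now axes [ 0.06 -0.07  4.67]  after turn [ 0.05 -0.07  4.67]
98 [[-0.0165, -0.0258, 0.0503], [-0.0085, -0.0069, 0.0545], [-0.0034, 0.0232, 0.0577]]
391 [[-0.0638, -0.0293, 0.0403], [-0.0327, -0.014, 0.054], [0.0575, 0.025, 0.0568]]
```

Request:
step_arm --increments '[[[0,0.08,-0.07,0.9,0,0,0],[0,0,0,0.9,0,0,0],[0,0,0,0.9,0,0,0],[0,0,0,0.9,0,0,0],[0,0,0,0.6,0,0,0],[0,0,0,0.3,0,0,0],[0,0,0,0.1,0,0,0],[0,0,0,0,0,0,0],[0,0,0,0,0,0,0]]]'

```text
clock: 31.65
position: [0.6002, -0.0126, -0.0255]
tool_rot: [-0.0, 0.99, -0.139, 0.001]
ft_force: [0.5, 0.0, -2.6]
gripper_width: 0.615
grip_force: 53.7
```

```bash
python3 -c "
from h import *
avg(2);plan(.5994,-.0132,-.033,-.28)"
```

```text
avg p [ 0.6002 -0.0126 -0.0255] F [-0.1 -0.1 -2.7] sd [0.0001 0.     0.    ]
t 31.75 p [ 0.6    -0.0125 -0.0256] yaw -0.28 w 0.616 grip 53.7 F [-0.2 -0.4 -2.8]
turn units [-0.   -0.01  0.  ]  shift units now axes [-0.02  0.03  0.3 ]  after turn [-0.02  0.03  0.3 ]
```

Request:
step_arm --increments '[[[0,0,0.03,0.14,0,0,0],[0,0,0,0.1,0,0,0],[0,0,0,0,0,0,0],[0,0,0,0,0,0,0]]]'

```text
clock: 32.25
position: [0.5992, -0.0133, -0.0324]
tool_rot: [-0.0, 0.99, -0.139, -0.0]
ft_force: [-0.3, 0.4, -3.2]
gripper_width: 0.618
grip_force: 53.8
```

Request:
step_arm --increments '[[[0,0,0,0.04,0,0,0],[0,0,0,0.04,0,0,0],[0,0,0,0,0,0,0]]]'

```text
clock: 32.62
position: [0.5995, -0.0133, -0.0328]
tool_rot: [0.0, 0.99, -0.139, 0.0]
ft_force: [-2.6, -0.1, 7.1]
gripper_width: 0.612
grip_force: 55.0
```

Request:
step_arm --increments '[[[0,0,0,-0.03,0,0,0],[1,0,0,0,0,0,0],[1,0,0,0,0,0,0],[1,0,0,0,0,0,0],[1,0,0,0,0,0,0],[1,0,0,-0.6,0,0,0],[1,0,0,-1,0,0,0],[1,0,0,-1,0,0,0],[1,0,0,-1,0,0,-0.92],[1,0,0,0,0,0,-0.92],[1,0,0,0,0,0,-0.92],[1,0,0,0,0,0,-0.92]]]'

```text
clock: 34.12
position: [0.5997, -0.0133, 0.0579]
tool_rot: [0.0, 0.993, 0.119, 0.001]
ft_force: [0.3, 0.3, 0.3]
gripper_width: 0.998
grip_force: 0.0
```

Run:
```python
from h import *
e=get_image("side")
print("flange",slab(e,(.5,.7,-.09,.07),.016,.027))
b2=(.33,.56,-.47,-.26)
for q in(get_image("top"),e):print("cover",slab(q,b2,.012,.024))
plan(.438,-.365,.06,.235)
```

```text
flange (469, array([600. , -11.7]), array([ 54.3, 127. ]), np.float64(-0.267), np.float64(0.0218), np.float64(0.0017), array([ 0.5963, -0.0075]))
cover (1578, array([ 436. , -368.5]), array([ 63.2, 149.9]), np.float64(0.206), np.float64(0.0189), np.float64(0.0019), array([ 0.4349, -0.3676]))
cover (392, array([ 438.1, -366.5]), array([ 66.9, 149.9]), np.float64(0.182), np.float64(0.0184), np.float64(0.0019), array([ 0.4368, -0.362 ]))
t 34.23 p [ 0.5996 -0.0133  0.0576] yaw 0.234 w 1.001 grip 0.0 F [-0.2 -0.4  0.2]
turn units [ 0.   -0.01 -0.  ]  shift units now axes [-9.56 12.18 -0.1 ]  after turn [-9.56 12.18 -0.09]
```

Request:
step_arm --increments '[[[1,-0.69,0.88,0,0,0,0],[1,-0.69,0.88,0,0,0,0],[1,-0.69,0.88,0,0,0,0],[1,-0.69,0.88,0,0,0,0],[1,-0.69,0.88,0,0,0,0],[1,-0.69,0.88,0,0,0,0],[1,-0.69,0.88,0,0,0,0],[1,-0.69,0.88,0,0,0,0],[1,-0.69,0.88,0,0,0,0],[1,-0.69,0.88,0,0,0,0],[1,-0.69,0.88,0,0,0,0],[1,-0.69,0.88,0,0,0,0]]]'

```text
clock: 35.72
position: [0.459, -0.3191, 0.0572]
tool_rot: [0.0, 0.993, 0.115, 0.0]
ft_force: [0.0, -0.7, -0.5]
gripper_width: 1.0
grip_force: 0.0
```

Request:
step_arm --increments '[[[1,-0.69,0.88,0,0,0,0],[1,-0.69,0.83,0,0,0,0.14],[1,0,0,0,0,0,0],[1,0,0,0,0,0,0]]]'

```text
clock: 36.22
position: [0.4356, -0.3672, 0.0568]
tool_rot: [-0.0, 0.994, 0.106, 0.0]
ft_force: [-0.6, 0.2, -0.8]
gripper_width: 0.995
grip_force: 0.0
```

```bash
python3 -c "
from h import *
avg(3);plan(.437,-.3672,-.036,.215)"
```

```text
avg p [ 0.4357 -0.3669  0.0567] F [-0.5  0.3 -0.3] sd [0.0001 0.0002 0.0001]
t 36.38 p [ 0.4359 -0.3667  0.0566] yaw 0.215 w 1.0 grip 0.0 F [ 0.6  0.7 -0.1]
turn units [-0. -0.  0.]  shift units now axes [0.04 0.03 3.7 ]  after turn [0.04 0.03 3.7 ]
```

Request:
step_arm --increments '[[[1,0.04,0.03,0.8,0,0,0],[1,0,0,0.8,0,0,0],[1,0,0,0.8,0,0,0],[1,0,0,0.8,0,0,0],[1,0,0,0.4,0,0,0],[1,0,0,0.18,0,0,0],[1,0,0,0,0,0,0],[0,0,0,0,0,0,0],[0,0,0,0,0,0,0],[0,0,0,0,0,0,0],[0,0,0,0,0,0,0],[0,0,0,0,0,0,0]]]' --squeeze 55

```text
clock: 37.88
position: [0.4372, -0.3687, -0.0369]
tool_rot: [0.001, 0.994, 0.107, 0.001]
ft_force: [-0.5, 1.3, 6.4]
gripper_width: 0.704
grip_force: 60.8
```

Request:
step_arm --increments '[[[0,0,0,-0.4,0,0,0],[0,0,0,-0.6,0,0,0],[0,0,0,-1,0,0,0],[0,0,0,-1,0,0,0],[0,0,0,-1,0,0,0],[0,0,0,-1,0,0,0],[0,0,0,0,0,0,0]]]'

```text
clock: 38.75
position: [0.4382, -0.3697, 0.0897]
tool_rot: [0.002, 0.994, 0.107, 0.002]
ft_force: [-0.2, 0.7, -2.8]
gripper_width: 0.707
grip_force: 60.3
```

```bash
cat >> h.py <<'E'
def grip_view(q,sel,yaw):
    p=ctrl.state()["position"];A=np.array([[np.cos(yaw),np.sin(yaw)],[np.sin(yaw),-np.cos(yaw)]])
    W=world(q);m=(W[...,2]>p[2]+.03)&(W[...,2]<p[2]+.065)&sel(q["frame"])&(np.hypot(W[...,0]-p[0],W[...,1]-p[1])<.1)
    P=W[m]-p; P[:,:2]=P[:,:2]@A.T; print(len(P),np.percentile(P,[1,50,99],axis=0).round(4).tolist())
E
python3 - <<'E'
from h import *
grip_view(get_image("side"),lambda f:f.max(2)<90,.215)
plan(.4655,.344,.08,-.135)
E
```

```text
447 [[-0.0704, -0.0427, 0.0401], [-0.0061, -0.025, 0.0562], [0.0721, 0.0268, 0.0612]]
t 38.8 p [ 0.4372 -0.3687  0.0882] yaw 0.215 w 0.706 grip 60.3 F [-0.2  0.1 -2.7]
turn units [ 0.01 -0.01  2.5 ]  shift units now axes [  7.18 -27.61   0.28]  after turn [ -2.72 -28.4    0.33]
```

Request:
step_arm --increments '[[[0,0,0,0,0,0,0.83],[0,0,0,0,0,0,0.83],[0,0,0,0,0,0,0.84],[0,-0.09,-0.95,0,0,0,0],[0,-0.09,-0.95,0,0,0,0],[0,-0.09,-0.95,0,0,0,0],[0,-0.09,-0.95,0,0,0,0],[0,-0.09,-0.95,0,0,0,0],[0,-0.09,-0.95,0,0,0,0],[0,-0.09,-0.95,0,0,0,0],[0,-0.09,-0.95,0,0,0,0],[0,-0.09,-0.95,0,0,0,0]]]'

```text
clock: 40.3
position: [0.4452, -0.1517, 0.0873]
tool_rot: [0.0, 0.998, -0.067, 0.0]
ft_force: [-0.1, -0.7, -2.8]
gripper_width: 0.711
grip_force: 60.3
```

Request:
step_arm --increments '[[[0,-0.09,-0.95,0,0,0,0],[0,-0.09,-0.95,0,0,0,0],[0,-0.09,-0.95,0,0,0,0],[0,-0.09,-0.95,0,0,0,0],[0,-0.09,-0.95,0,0,0,0],[0,-0.09,-0.95,0,0,0,0],[0,-0.09,-0.95,0,0,0,0],[0,-0.09,-0.95,0,0,0,0],[0,-0.09,-0.95,0,0,0,0],[0,-0.09,-0.95,0,0,0,0],[0,-0.09,-0.95,0,0,0,0],[0,-0.09,-0.95,0,0,0,0]]]'

```text
clock: 41.8
position: [0.4559, 0.1341, 0.0873]
tool_rot: [-0.0, 0.998, -0.067, 0.0]
ft_force: [0.4, -0.7, -1.9]
gripper_width: 0.71
grip_force: 60.3
```

Request:
step_arm --increments '[[[0,-0.09,-0.95,0,0,0,0],[0,-0.09,-0.95,0,0,0,0],[0,-0.09,-0.95,0,0,0,0],[0,-0.09,-0.95,0,0,0,0],[0,-0.09,-0.95,0,0,0,0],[0,-0.09,-0.95,0,0,0,0],[0,-0.09,-0.95,0,0,0,0],[0,-0.09,-0.95,0,0,0,0],[0,-0.09,-0.95,0,0,0,0],[0,0,0,0,0,0,0],[0,0,0,0,0,0,0]]]'

```text
clock: 43.18
position: [0.4648, 0.3467, 0.0867]
tool_rot: [0.001, 0.998, -0.067, -0.0]
ft_force: [0.2, 0.1, -2.8]
gripper_width: 0.705
grip_force: 60.4
```

Run:
```python
from h import *
grip_view(get_image("side"),lambda f:f.max(2)<90,-.135)
avg(2);plan(.465,.344,-.03,-.135)
```

```text
1543 [[-0.0741, -0.0434, 0.0394], [-0.0272, -0.0078, 0.0554], [0.0696, 0.0304, 0.0632]]
avg p [0.4649 0.3462 0.0868] F [ 0.1 -0.3 -2.3] sd [0.0001 0.0001 0.    ]
t 43.33 p [0.4651 0.3461 0.0869] yaw -0.135 w 0.705 grip 60.4 F [-0.8 -0.1 -2.4]
turn units [ 0.01  0.   -0.  ]  shift units now axes [0.01 0.08 4.68]  after turn [0.01 0.08 4.68]
```

Request:
step_arm --increments '[[[0,0.04,0.08,0.9,0,0,0],[0,0,0,0.9,0,0,0],[0,0,0,0.9,0,0,0],[0,0,0,0.9,0,0,0],[0,0,0,0.6,0,0,0],[0,0,0,0.3,0,0,0],[0,0,0,0.1,0,0,0],[0,0,0,0,0,0,0],[0,0,0,0,0,0,0]]]'

```text
clock: 44.45
position: [0.4665, 0.3451, -0.0273]
tool_rot: [-0.0, 0.998, -0.067, 0.001]
ft_force: [0.4, -0.0, -2.2]
gripper_width: 0.704
grip_force: 60.4
```

```bash
python3 -c "
from h import *
avg(2);plan(.465,.344,-.034,-.135)"
```

```text
avg p [ 0.4665  0.3452 -0.0273] F [ 0.2  0.1 -2.4] sd [0. 0. 0.]
t 44.55 p [ 0.4664  0.3451 -0.0274] yaw -0.134 w 0.707 grip 60.4 F [-0.8 -0.6 -1.8]
turn units [-0.01 -0.01  0.01]  shift units now axes [-0.05  0.05  0.26]  after turn [-0.05  0.05  0.26]
```

Request:
step_arm --increments '[[[0,0,0.04,0.12,0,0,0],[0,0,0,0.08,0,0,0],[0,0,0,0.04,0,0,0],[0,0,0,0,0,0,0],[0,0,0,0,0,0,0]]]'

```text
clock: 45.18
position: [0.4657, 0.3437, -0.0339]
tool_rot: [0.0, 0.998, -0.067, -0.0]
ft_force: [-1.5, -0.6, 1.0]
gripper_width: 0.707
grip_force: 60.7
```

Contact: the force went from −2.4 to +1 N. I'll press slightly, release, and retract.

Request:
step_arm --increments '[[[0,0,0,0.02,0,0,0],[1,0,0,0,0,0,0],[1,0,0,0,0,0,0],[1,0,0,0,0,0,0],[1,0,0,0,0,0,0],[1,0,0,-0.6,0,0,0],[1,0,0,-1,0,0,0],[1,0,0,-1,0,0,0],[1,0,0,-1,0,0,0],[1,0,0,-1,0,0,0],[1,0,0,-1,0,0,0],[1,0,0,-1,0,0,0]]]'

```text
clock: 46.68
position: [0.4659, 0.3438, 0.1325]
tool_rot: [-0.0, 0.998, -0.067, 0.0]
ft_force: [0.4, 0.3, -0.2]
gripper_width: 1.001
grip_force: 0.0
```

Request:
step_arm --increments '[[[1,0,1,-1,0,0,0],[1,0,1,0,0,0,0],[1,0,1,0,0,0,0],[1,0,1,0,0,0,0],[1,0,1,0,0,0,0],[1,0,1,0,0,0,0],[1,0,1,0,0,0,0],[1,0,1,0,0,0,0],[1,0,1,0,0,0,0],[1,0,1,0,0,0,0],[1,0,1,0,0,0,0],[1,0,1,0,0,0,0]]]'

```text
clock: 48.18
position: [0.4241, 0.0452, 0.1548]
tool_rot: [0.0, 0.998, -0.067, -0.001]
ft_force: [0.0, -0.6, 0.8]
gripper_width: 0.998
grip_force: 0.0
```

Request:
step_arm --increments '[[[1,0,1,0,0,0,0],[1,0,1,0,0,0,0],[1,0,1,0,0,0,0],[1,0,1,0,0,0,0],[1,0,1,0,0,0,0],[1,0,1,0,0,0,0],[1,0,1,0,0,0,0],[1,0,1,0,0,0,0],[1,0,1,0,0,0,0],[1,0,1,0,0,0,0],[1,0,1,0,0,0,0],[1,0,1,0,0,0,0]]]'

```text
clock: 49.68
position: [0.3839, -0.2512, 0.1548]
tool_rot: [-0.0, 0.998, -0.068, -0.001]
ft_force: [0.5, -0.6, -0.4]
gripper_width: 0.999
grip_force: 0.0
```

Request:
step_arm --increments '[[[1,0,1,0,0,0,0],[1,0,1,0,0,0,0],[1,0,1,0,0,0,0],[1,0,0,0,0,0,0],[1,0,0,0,0,0,0]]]'

```text
clock: 50.3
position: [0.3744, -0.324, 0.1549]
tool_rot: [-0.001, 0.998, -0.068, -0.001]
ft_force: [-0.0, 0.1, 0.5]
gripper_width: 1.001
grip_force: 0.0
```

Run:
```python
from h import *
T=get_image("top");E=get_image("side")
B=dict(cap=(.44,.57,.13,.25,.024,.038),sock=(.44,.59,-.26,-.12,.025,.038),flange=(.5,.7,-.09,.07,.015,.027),cover=(.36,.57,.27,.42,.015,.027))
for q in(T,E):
    for k,b in B.items():
        try: print(k,slab(q,b[:4],*b[4:]))
        except Exception as x: print(k,x)
cv2.imwrite("pics/f1.png",np.vstack([cv2.resize(a,(640,300),interpolation=2) for a in(T["frame"][100:280,140:524],E["frame"][140:340,160:480])])[:,:,::-1])
```

```text
cap (269, array([501.6, 188.8]), array([36.9, 46.2]), np.float64(-0.065), np.float64(0.0311), np.float64(0.0022), array([0.5006, 0.1877]))
sock (218, array([ 512. , -189.6]), array([35.5, 36. ]), np.float64(-0.249), np.float64(0.032), np.float64(0.0022), array([ 0.5115, -0.1892]))
flange (1048, array([597.4, -13.1]), array([ 54.1, 125.9]), np.float64(-0.269), np.float64(0.0218), np.float64(0.002), array([ 0.596 , -0.0131]))
cover (1507, array([464.9, 342.5]), array([ 64.3, 150. ]), np.float64(-0.143), np.float64(0.0216), np.float64(0.0019), array([0.4639, 0.3419]))
cap (212, array([503.6, 190.8]), array([37. , 47.1]), np.float64(-0.099), np.float64(0.0308), np.float64(0.0025), array([0.501 , 0.1933]))
sock (82, array([ 514.4, -187. ]), array([37.6, 37.6]), np.float64(1.408), np.float64(0.0309), np.float64(0.0026), array([ 0.5127, -0.1848]))
flange (483, array([599.3, -10.8]), array([ 55.9, 126.8]), np.float64(-0.251), np.float64(0.0216), np.float64(0.002), array([ 0.5959, -0.0068]))
cover (1742, array([467.3, 344.1]), array([ 63.5, 152.1]), np.float64(-0.142), np.float64(0.0216), np.float64(0.0016), array([0.4625, 0.3478]))
```

View pics/f1.png

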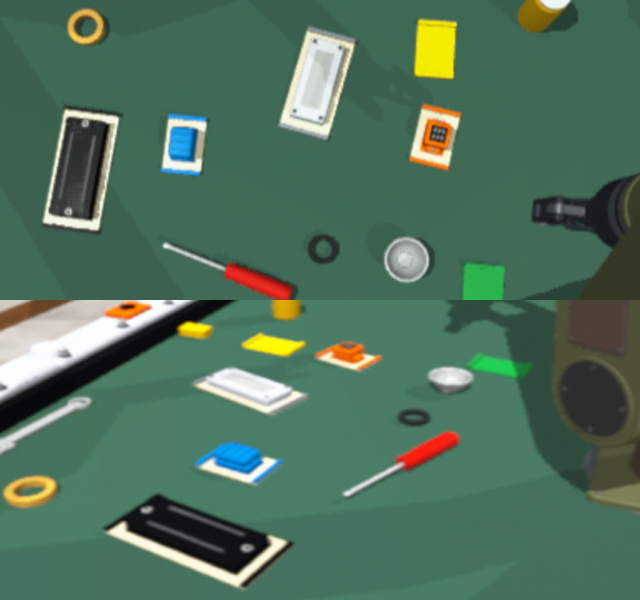

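All four parts lie flat over their own outlines, within about 2 mm: cover (82,170), cap (185,143), flange (318,82) and socket (437,137). The gripper is clear of everything.

```bash
python3 -c "
from workcell import job
print(job.sign_off())"
```

```text
the job is handed in; nothing more can be done
None
```

The stack is apart and handed in at about 50 s: the cap, socket, flange and cover each lie flat on their own mat, within about 2 mm of the painted outlines by camera; the first grip closed on nothing because the fingertips sat about 39 mm above the reported TCP, which I corrected from the images.

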